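Press a circuit board home in a sprung test jig

TASK

Take the red-handled pressing tool from its orange dock, set its flat foot on the round grey pad in the middle of the circuit board in the blue test jig, and press squarely down until the sprung board carrier bottoms out level on its stops; keep it firmly seated there, with a push of about 18 N, for a good second. Press with care: the board cracks if the push on it goes above 28 N. Then lift off so that the board springs back up, stand the tool upright in its dock again, set down gently, and let go, leaving everything else on the bench alone.

Things in the scene. Friction and masses are not known exactly. Their poses are not given: they have to be found in the camera images.
- tamper_mid (a point): The pressing tool: a round steel foot 52 mm across and 14 mm thick with a flat underside, a steel neck 20 mm across up to 26 mm, then an upright red cylindrical handle 30 mm across from 26 to 86 mm above the underside; 86 mm tall, 0.24 to 0.39 kg. This point is on its axis, half-way up (43 mm above the underside); z is along the handle, upwards.
- tamper_foot (a point): Centre of the flat underside of the pressing tool's foot; z is along the handle, upwards.
- dock_floor (a point): The tool's orange dock, fixed to the bench: a round cup 60 mm across inside with a wall 6 mm thick that rises 10 mm above its floor, on a flange 92 mm across. This point is the centre of the cup's floor (6 mm above the bench), on which the tool's foot stands, 4 mm clear all round.
- jig: The test jig, fixed to the bench: grey base plate 150 x 150 x 14 mm with a square blue frame of walls 10 mm thick, 124 mm outside and 104 mm inside, whose rim is 51 mm above the bench. Origin at the centre of its underside, z up, x and y along its sides. Four sprung brass pins inside (at 24 mm either way from the centre) carry the board carrier; its corners come down on four steel stop posts.
- pad (a point): Centre of the carrier's top, in the middle of a round grey pad 55 mm across with a white edge; z points up. Connectors and parts up to 8 mm tall stand on the board along its edges, all more than 34 mm from this point, so the pressing foot must land on the pad. Off-centre or tilted pushes tip the board. It cracks above 28 N.
- carrier: The loose board carrier in the jig: black plate 100 x 100 mm with a green circuit board on it, 6.6 mm thick together, 0.2 kg, level on the sprung pins, its top 51.6 mm above the bench, 2 mm clear of the frame all round. Origin at the centre of its underside. Pushed down, the springs resist with 1 N at first and 0.6 N more for each mm, up to the stops.
- stops: Steel block fixed in the jig, origin at the jig's origin, carrying four stop posts 10 mm thick under the carrier's corners (36 mm either way from the centre). The posts' height is set anew each time and cannot be seen: the carrier goes down 3 to 13 mm before it meets them. The springs push back with at most 9 N; on the posts the push rises steeply. Firmly seated: at least 5 N more than the springs' push.
- gearmotor: Bystander: yellow and silver gear motor, 68 x 22 x 19 mm, origin at its underside.
- screwdriver: Bystander: screwdriver lying on the bench, origin at its underside.
- powerbank: Bystander: black power bank, 130 x 68 x 16 mm, origin at its underside.
- birdhouse: Bystander: pink 3D-printed bird house, 90 x 90 x 100 mm, origin at its underside.
- spool: Bystander: spool of orange filament lying flat, 160 mm across, 55 mm high, origin at its underside.
- battery_box: Bystander: black battery box with four cells, 66 x 60 x 21 mm, origin at its underside.
There are look-alikes about, which are no part of the job. There is more than one size of the part that bears tamper_mid; the job needs the smaller. Leave any purple look-alike of the carrier alone.

How it is judged (in metres and radians):
On the way:
1. the pressing tool's foot, on the pad, holds the carrier down on its stops, level and firmly seated, for a second (contact force between carrier and stops above 5 N and angle between pad's own z axis and vertical below 0.025 rad and contact force between tamper and carrier above 5 N and horizontal distance between tamper_foot and pad below 0.01 m and z of tamper_foot in the frame of pad below 0.003 m), for 0.9 s.
At the end, for the whole second after the job is handed in: The tool stands upright (within 0.05 rad) and still on the floor of its dock's cup (foot within 6 mm of the middle and 3 mm of the floor), let go; the carrier is back up on its springs (within about 2 mm of its resting height) and level within 0.03 rad (horizontal distance between tamper_foot and dock_floor below 0.006 m and z of tamper_foot in the frame of dock_floor below 0.003 m and angle between tamper_foot's own z axis and vertical below 0.05 rad and linear speed of tamper below 0.02 m/s and z of pad in the frame of jig between 0.0495 and 0.0535 m and angle between pad's own z axis and vertical below 0.03 rad); the robot touches nothing.
It fails at once if the board is pushed with more than 28 N (contact force between tamper and carrier above 28 N).
It fails at once if the carrier is tipped by more than 0.1 rad (angle between pad's own z axis and vertical above 0.1 rad).
It fails at once if the gripper touches the board carrier (contact force between any of the fingers, the arm and carrier above 1 N).
It fails at once if the tool is dropped or banged into its dock (more than 60 N) (contact force between tamper and dock above 60 N).
It fails at once if a bystander is shifted by more than 20 mm (distance of any of gearmotor, screwdriver, powerbank, birdhouse, spool, battery_box from where it was at the start of the episode above 0.02 m).
It also fails if it takes over 72 s, if anything falls off the work surface, if the arm or the gripper's body presses on something with over 40 N, if the wrist force passes 120 N, or if a joint passes its speed limit or range.

ROBOT

A 6-joint arm with a two-finger parallel gripper is mounted at the origin on the work surface. World frame = base frame: x ahead of the robot, y to its left, z up, the work surface at z = 0. Lengths are in mm, angles in rad, forces in N, time in s.
With the tool pointing down it reaches from about 275 to 1000 mm from the base axis. Payload 8.4 kg.
Tool frame: the origin (TCP) lies at the very end of the fingers, on their centre line; the grasp point (between the pads) lies 19 mm behind it; z points along the fingers, y is the direction in which the jaws open and shut (so a half turn about z gives the same grasp; the last joint's range is limited). The gripper opens to 85 mm and grips with 20 to 120 N. Pads are 22 mm wide; open, the fingers measure 114 mm over their backs; the gripper's body (76 mm by 85 mm) begins 54 mm behind the grasp point. The pads swing forward as they close: fully open they stand 13 mm farther back than shut.
Start: joints at [1.237, 0.353, 1.633, -0, 1.155, -0.002], TCP at [203.589, 590.914, 231.281] pointing down, gripper open.
Joint ranges: [-2.63, 2.63], [-0.92, 2.1], [0.06, 2.66], [-1.3, 4.44], [0, 2.69], [-3.02, 3.02]. Speed limits (rad/s): [2.22, 2.22, 2.79, 3.14, 3.14, 3.14].

INTERFACE

Orientations are given as [roll, pitch, yaw] about the fixed x, y, z axes, in that order (R = Rz(yaw) Ry(pitch) Rx(roll)).
In Python, from rig import sense, grab_frame, sign_off, masks_of gives the robot as it stands. The module is installed in compiled form; this text tells all that it offers.
- The arm moves only by the shell command python3 -m inch 'ROWS' [FORCE]. ROWS is JSON, a list of rows, each an object of numbers: "gripper": the finger opening in m, from 0 to 0.0854; "tx", "ty", "tz": the shift along the tool's x, y, z in m; "spin": the turn about the tool's z in degrees. In form: [{"gripper": .., "tx": .., "ty": .., "tz": .., "spin": ..}, ...]. A call has exactly 8 rows; each row shifts and turns the commanded pose from where the row before left it, along the tool's axes as they then stand; what a row does not reach is not made up. A row lasts 1/10 s, in which the tool goes at most 50 mm and 8.59 degrees, less where a joint would pass 70% of its speed; a pose out of reach is approached as far as the arm can. A call is refused whole if a number of a shift passes 0.05 or a number of a turn 8.59, either way. A call with a gripper value outside its range is refused whole. The fingers move at their own pace and stop on an object; FORCE is the grip in N (left out, the last holds). Time passes only in rows, so rows that do not move let the fingers close, or fill a call up. It gives the time, the measured TCP pose, the force and the opening at its end, in the units of the state.
- sense(): the state, without advancing time (a new reading comes with each control period).
- grab_frame(name): name is "side" or "top"; returns a dict with "pixels" (384x512x3 uint8, red, green, blue), "K" (3x3 intrinsics, pixels), "extrinsics" (4x4, takes a point from camera to world coordinates). Camera axes: x right, y down, z forward; pixel columns grow to the right and rows downward; lengths in mm; the calibration is good to about 2 mm. A picture is of the moment at which its call begins. There is no depth.
- sign_off(): hands the job in, once; it reports no verdict.
Trained networks look in the newest picture that a camera, given by its name, has taken for a name from the list of things; names that differ only in an ending like _2 or _b are one class to them, and where a whole thing is asked for, a point or a joint stands for the part that bears it (a point fixed in the world has none). Each returns a list of dicts, best first, with "conf" (0 to 1); they miss things now and then, are a little off and sometimes report something else, mostly with a low value. They report only what shows in the picture. A call takes as long as a camera call. They do not tell look-alikes from the thing itself.
- masks_of(camera, target): "pixels" (384x512 bool, what is visible of it) and "centre" ([row, column] in pixels, amid what is visible of it).
The state is a dict: "clock": time; "qpos": joint angles; "qvel": joint speeds; "joint_efforts": joint torques, N m; "eef_pos": TCP position; "tcp_rot": TCP orientation; "contact_force": force on the tool from outside, world axes, zero at the start; "wrist_torque": the same for the moment, N m; "opening": opening from 0.0 (shut) to 1.0 (fully open).
Only numpy, scipy, OpenCV 4.12 (cv2) and the standard library are available. Lean on these libraries where they do the work, as an engineer would, in place of code of your own. Each camera call takes 0.05 s, during which the arm holds its last target.

## Working session

There is one attempt and no reset: what is moved stays moved. The work goes in short steps, Python scripts to look and compute and a shell command to move; the robot and the scene stay as the last step left them, time stands still between calls to the robot, and variables do not carry over. Pictures are saved under pics/ and viewed, and the job is handed in when it is done.

```bash
mkdir -p pics; cat > h.py <<'E'
import numpy as np,cv2
from rig import sense,grab_frame,masks_of
def save(f,n,crop=None,s=1):
    im=f["pixels"][:,:,::-1]
    if crop: im=im[crop[0]:crop[1],crop[2]:crop[3]]
    cv2.imwrite("pics/"+n+".png",cv2.resize(im,None,fx=s,fy=s,interpolation=cv2.INTER_CUBIC))
def ray(f,u,v,z):
    K=np.array(f["K"]);E=np.array(f["extrinsics"])
    d=E[:3,:3]@np.linalg.inv(K)@[u,v,1];o=E[:3,3]
    return o+d*(z-o[2])/d[2]
def proj(f,p):
    K=np.array(f["K"]);E=np.array(f["extrinsics"])
    c=E[:3,:3].T@(np.array(p,float)-E[:3,3]);q=K@c;return q[:2]/q[2]
E
python3 - <<'E'
from h import *
print(sense())
for c in("top","side"):
    f=grab_frame(c);save(f,c+"0",s=1.5);print(c,f["K"],f["extrinsics"])
    for t in("tamper_mid","carrier","jig","dock_floor","pad"):
        try:
            for m in masks_of(c,t): 
                print(t,round(m["conf"],2),m["centre"],m["pixels"].sum())
        except Exception as e: print(t,e)
E
```

```text
{'clock': 0.0, 'qpos': array([ 1.23659599e+00,  3.53667637e-01,  1.63414039e+00,  2.47143993e-05,
        1.15521188e+00, -2.38171675e-03]), 'qvel': array([ 0.00069826, -0.00014336,  0.00098473,  0.000675  ,  0.00051374,
       -0.00124235]), 'joint_efforts': array([-1.92714306e-04, -6.05230808e+01, -3.42068911e+01, -2.42748019e-04,
        9.38367069e-03, -1.91858408e-05]), 'eef_pos': array([203.42457659, 590.45505178, 230.54684174]), 'tcp_rot': array([-3.14016546e+00, -2.59956992e-05,  2.80976402e+00]), 'contact_force': array([0.09860847, 0.55992386, 0.31698888]), 'wrist_torque': array([-0.02124566, -0.01704351, -0.03509232]), 'opening': 0.9997564824097057}
top [[425.28984891   0.         253.12216173]
 [  0.         425.28984891 195.83848114]
 [  0.           0.           1.        ]] [[-2.70947863e-02 -9.88868898e-01  1.46301659e-01  3.35629548e+02]
 [-9.99631914e-01  2.70052910e-02 -2.59819866e-03  3.14103800e+01]
 [-1.38164103e-03 -1.46318205e-01 -9.89236612e-01  1.42909091e+03]
 [ 0.00000000e+00  0.00000000e+00  0.00000000e+00  1.00000000e+00]]
tamper_mid 0.79 [238.0, 149.2] 4
[... 212 characters left out ...]
243.5, 301.2] 876
pad 0.92 [186.9, 315.5] 998
side [[426.26864979   0.         257.92394983]
 [  0.         426.26864979 188.71060531]
 [  0.           0.           1.        ]] [[ 9.07394139e-01 -2.87998561e-01  3.06092643e-01  1.02324998e+02]
 [-4.20280228e-01 -6.22899416e-01  6.59818799e-01 -9.37747039e+02]
 [ 6.38063949e-04 -7.27360396e-01 -6.86255380e-01  1.07708639e+03]
 [ 0.00000000e+00  0.00000000e+00  0.00000000e+00  1.00000000e+00]]
tamper_mid 0.92 [154.5, 189.5] 392
tamper_mid 0.72 [166.0, 219.4] 187
carrier 0.96 [229.1, 291.4] 812
carrier 0.56 [253.5, 232.2] 849
jig 0.76 [243.6, 291.6] 1167
dock_floor 0.68 [174.9, 219.8] 190
pad 0.67 [247.7, 232.1] 888
pad 0.59 [230.7, 293.7] 761
```

View pics/top0.png

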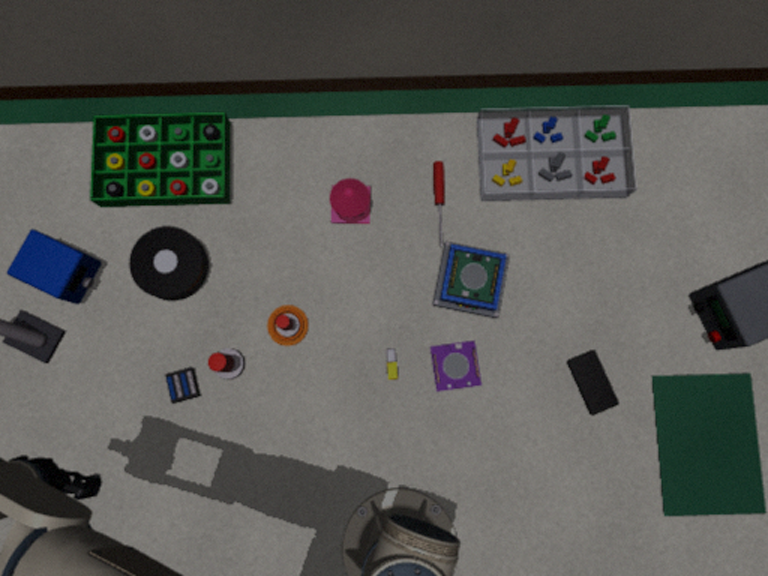

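View pics/side0.png

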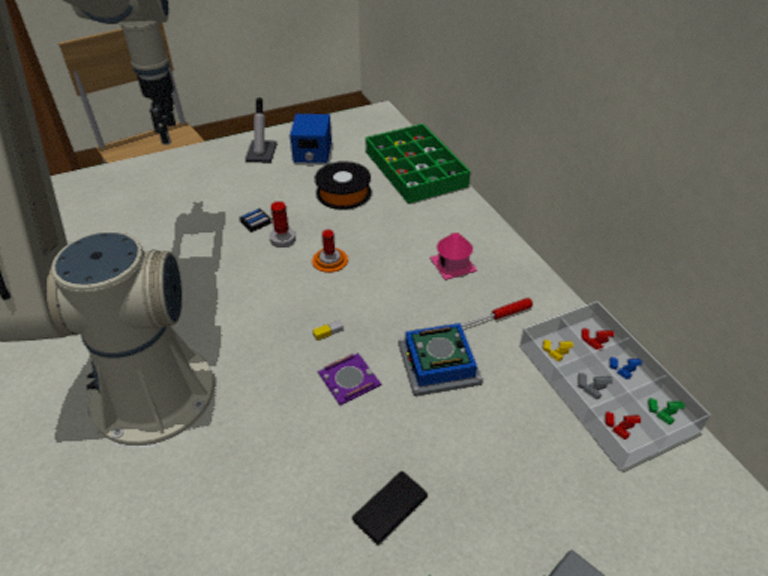

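The small tool stands in the orange dock (top view about (191,216) in native pixels). The jig pad is at about (316,184). The larger tool and the purple carrier are look-alikes. Next I'll measure precisely.

```bash
cat > m.py <<'E'
from h import *
from scipy.optimize import least_squares
def blobs(f,what,c,r):
    hsv=cv2.cvtColor(f["pixels"],cv2.COLOR_RGB2HSV);H,S,V=[hsv[:,:,i].astype(int) for i in range(3)]
    if what=="red": m=((H<5)|(H>172))&(S>150)&(V>60)
    if what=="orange": m=(H>=6)&(H<20)&(S>150)&(V>60)
    if what=="blue": m=(H>100)&(H<125)&(S>120)&(V>40)
    yy,xx=np.mgrid[:384,:512]; m&=(np.hypot(xx-c[0],yy-c[1])<r)
    return m
def cen(m):
    y,x=np.nonzero(m);return np.array([x.mean(),y.mean()]),len(x)
# silhouettes of convex/extruded shapes: fit by model hull centroid
def ring(cx,cy,r,z,n=48):
    a=np.linspace(0,2*np.pi,n,endpoint=False);return np.c_[cx+r*np.cos(a),cy+r*np.sin(a),np.full(n,z)]
def hullbox(f,P):
    q=np.array([proj(f,p) for p in P]).astype(np.float32);h=cv2.convexHull(q);M=cv2.moments(h);return np.array([M["m10"]/M["m00"],M["m01"]/M["m00"]]),M["m00"]
E
python3 - <<'E'
from m import *
F={c:grab_frame(c) for c in("top","side")}
save(F["top"],"tz1",(190,260,130,230),7);save(F["top"],"tz2",(150,220,270,360),8)
save(F["side"],"sz1",(140,190,180,260),9);save(F["side"],"sz2",(205,270,250,340),8)
M={}
for c,p in(("top",(190,216)),("side",(219,166))):
    for w in("red","orange"):
        m=blobs(F[c],w,p,19);M[c,w]=cen(m);print(c,w,M[c,w])
for c,p in(("top",(315,186)),("side",(293,238))):
    m=blobs(F[c],"blue",p,35);print(c,"blue",cen(m));M[c,"blue"]=cen(m)
# tool: handle cylinder z 32..92 
f=lambda x,c:hullbox(F[c],np.r_[ring(x[0],x[1],15,32),ring(x[0],x[1],15,92)])
for cs in(("top",),("side",),("top","side")):
    r=least_squares(lambda x:np.r_[tuple(f(x,c)[0]-M[c,"red"][0] for c in cs)],[430,180]);print("tool",cs,r.x,r.fun,[f(r.x,c)[1] for c in cs])
for c in F: print(c,"axis",proj(F[c],[r.x[0],r.x[1],6]))
# pad from masks? use ray at z 51.6
for c in F:
  for t in("pad","carrier"):
    for m in masks_of(c,t):
        u=m["centre"][::-1];print(c,t,m["conf"],u,ray(F[c],*u,51.6))
E
```

```text
top red (array([187.98507463, 213.97014925]), 67)
top orange (array([191.43195266, 216.75739645]), 338)
side red (array([218.51219512, 160.13414634]), 82)
side orange (array([219.70879121, 174.81868132]), 182)
top blue (array([315.16210938, 184.69921875]), 512)
side blue (array([293.86018237, 241.30547112]), 658)
tool ('top',) [484.07183165 239.2577872 ] [ 9.08115709e-07 -7.72155005e-07] [99.49989661446307]
tool ('side',) [475.68101872 209.28568425] [0.25904454 5.72326052] [136.01817502453923]
tool ('top', 'side') [484.87205522 239.4173383 ] [-0.05040382 -0.24559449 -0.34100776  0.31032358] [99.54696759360377, 132.8375331456773]
top axis [190.62391336 215.55746221]
side axis [219.11357867 171.86706515]
top pad 0.98 [302.0, 243.1] [ 381.23777881 -125.40228298   51.6       ]
top pad 0.97 [315.0, 186.9] [ 563.46456355 -176.12596109   51.6       ]
top carrier 0.86 [315.3, 183.1] [ 576.09562967 -177.72468306   51.6       ]
top carrier 0.69 [308.0, 243.2] [ 380.39330144 -144.70142304   51.6       ]
top carrier 0.26 [192.7, 218.9] [469.00125329 226.06958094  51.6       ]
side pad 0.66 [232.6, 247.0] [ 380.05471572 -155.1983356    51.6       ]
side pad 0.59 [294.1, 226.3] [ 591.19624363 -159.79523112   51.6       ]
side carrier 0.83 [291.0, 230.3] [ 574.18886405 -170.58958416   51.6       ]
side carrier 0.67 [232.0, 253.4] [ 369.0374399  -177.20290277   51.6       ]
```

View pics/tz1.png

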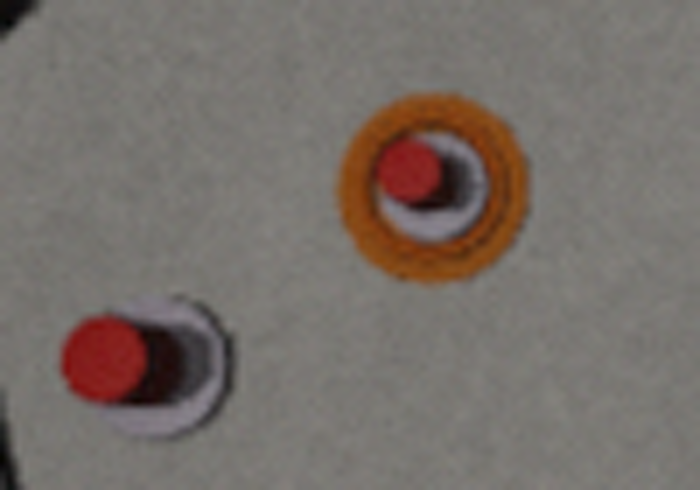

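View pics/tz2.png

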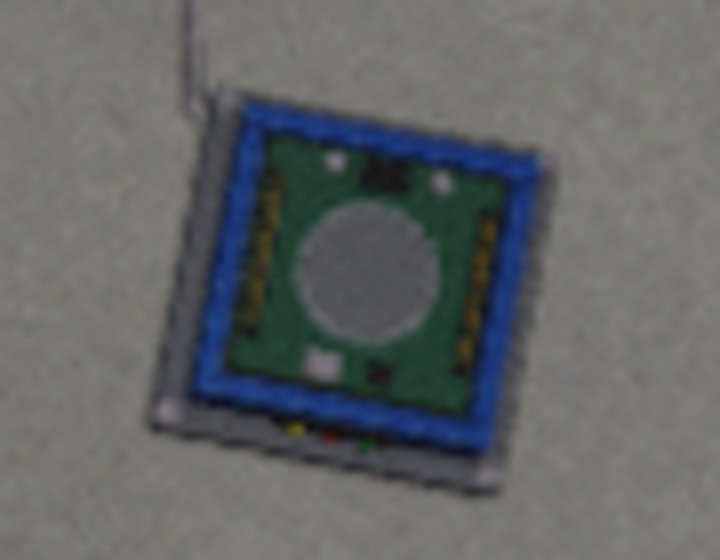

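View pics/sz1.png

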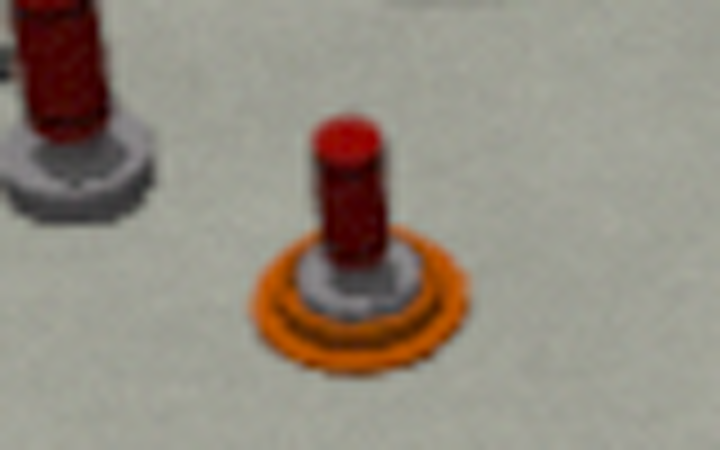

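View pics/sz2.png

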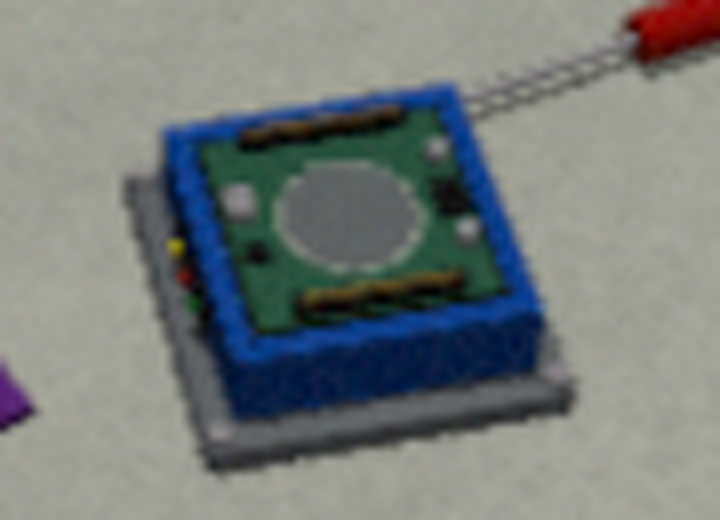

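```bash
python3 - <<'E'
from m import *
F={c:grab_frame(c) for c in("top","side")}
for n,c,u,v,z in [("handle","top",188,214,92),("handle","side",218.2,155.2,92),("dock","top",191.4,216.5,4),("dock","side",219.7,172.5,4),
 ("foot","top",191.45,216.4,16),("foot","side",219.4,170.5,20),("pad","top",315.56,183.44,51.6),("pad","side",293.3,231.4,51.6)]:
    print(n,c,ray(F[c],u,v,z).round(1))
def fitm(f,m):  # circle of green/gray pad by brightness edge
    pass
s=sense();print(s["eef_pos"],s["tcp_rot"],s["clock"])
# blue rim corners orientation
m=blobs(F["top"],"blue",(315,186),35).astype(np.uint8)
c,_=cv2.findContours(m,0,2);c=max(c,key=cv2.contourArea);r=cv2.minAreaRect(c);print(r);
b=cv2.boxPoints(r);P=np.array([ray(F["top"],*q,51) for q in b]);print(P.round(1),P.mean(0))
E
```

```text
handle top [481.  235.1  92. ]
handle side [484.6 233.4  92. ]
dock top [481.8 237.1   4. ]
dock side [486.3 237.2   4. ]
foot top [480.9 235.2  16. ]
foot side [483.7 230.9  20. ]
pad top [ 574.9 -178.5   51.6]
pad side [ 578.6 -177.7   51.6]
[203.572169   590.92248573 231.30194699] [ 3.14158674e+00 -1.24338901e-05  2.80982423e+00] 1.0
((315.3077087402344, 184.46153259277344), (38.43876266479492, 38.046531677246094), 11.309932708740234)
[[ 524.3 -101.4   51. ]
 [ 648.4 -131.2   51. ]
 [ 619.5 -254.6   51. ]
 [ 496.1 -223.3   51. ]] [ 572.08019956 -177.63556298   51.        ]
```

The two cameras agree: tool at about (483,235) and pad at about (576.5,-178). The tool-to-pad displacement is (+94,-412) in both. First I'll spin so the jaws lie along world x.

```bash
python3 -m inch '[{"spin":8.5},{"spin":8.5},{"spin":8.5},{"spin":8.5},{"spin":8.5},{"spin":8.5},{"spin":8.5},{"spin":8.5}]' 40
```

```text
$[0]: bad value
```

```bash
python3 -m inch '[{"gripper":0.085,"tx":0,"ty":0,"tz":0,"spin":8.5},{"gripper":0.085,"tx":0,"ty":0,"tz":0,"spin":8.5},{"gripper":0.085,"tx":0,"ty":0,"tz":0,"spin":8.5},{"gripper":0.085,"tx":0,"ty":0,"tz":0,"spin":8.5},{"gripper":0.085,"tx":0,"ty":0,"tz":0,"spin":8.5},{"gripper":0.085,"tx":0,"ty":0,"tz":0,"spin":8.5},{"gripper":0.085,"tx":0,"ty":0,"tz":0,"spin":8.5},{"gripper":0.085,"tx":0,"ty":0,"tz":0,"spin":8.5}]' 40
```

```text
clock: 1.8
eef_pos: [203.6, 590.9, 231.3]
tcp_rot: [-3.142, 0.0, 1.617]
contact_force: [-0.2, -0.2, -0.3]
opening: 0.997
```

```bash
python3 -m inch '[{"gripper":0.085,"tx":0,"ty":0,"tz":0,"spin":2.8},{"gripper":0.085,"tx":-0.04,"ty":0.032,"tz":0,"spin":0},{"gripper":0.085,"tx":-0.04,"ty":0.032,"tz":0,"spin":0},{"gripper":0.085,"tx":-0.04,"ty":0.032,"tz":0,"spin":0},{"gripper":0.085,"tx":-0.04,"ty":0.032,"tz":0,"spin":0},{"gripper":0.085,"tx":-0.04,"ty":0.032,"tz":0,"spin":0},{"gripper":0.085,"tx":-0.04,"ty":0.032,"tz":0,"spin":0},{"gripper":0.085,"tx":0,"ty":0,"tz":0,"spin":0}]'
```

```text
clock: 2.6
eef_pos: [394.8, 353.1, 231.5]
tcp_rot: [3.14, 0.001, 1.57]
contact_force: [-0.4, 0.6, 0.2]
opening: 1.0
```

```bash
python3 -m inch '[{"gripper":0.085,"tx":-0.03,"ty":0.022,"tz":0,"spin":0},{"gripper":0.085,"tx":-0.03,"ty":0.022,"tz":0,"spin":0},{"gripper":0.085,"tx":-0.03,"ty":0.022,"tz":0,"spin":0},{"gripper":0.085,"tx":-0.028,"ty":0.022,"tz":0,"spin":0},{"gripper":0.085,"tx":0,"ty":0,"tz":0.03,"spin":0},{"gripper":0.085,"tx":0,"ty":0,"tz":0.03,"spin":0},{"gripper":0.085,"tx":0,"ty":0,"tz":0.02,"spin":0},{"gripper":0.085,"tx":0,"ty":0,"tz":0,"spin":0}]'
python3 - <<'E'
from h import *
print(sense()["eef_pos"])
f=grab_frame("top");save(f,"a1",(180,260,130,250),6)
f=grab_frame("side");save(f,"a2",(110,200,160,270),7)
E
```

```text
clock: 3.4
eef_pos: [478.3, 239.1, 148.8]
tcp_rot: [-3.137, 0.002, 1.574]
contact_force: [0.0, 0.2, 0.9]
opening: 0.995
[478.28682239 239.10869686 148.79141591]
```

View pics/a1.png

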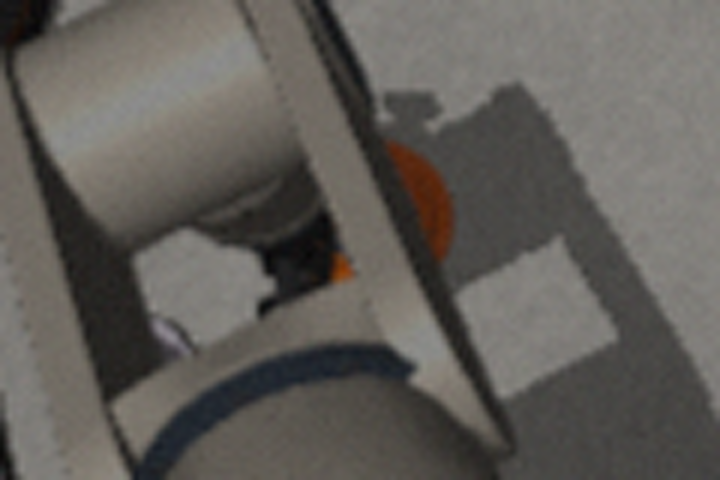

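View pics/a2.png

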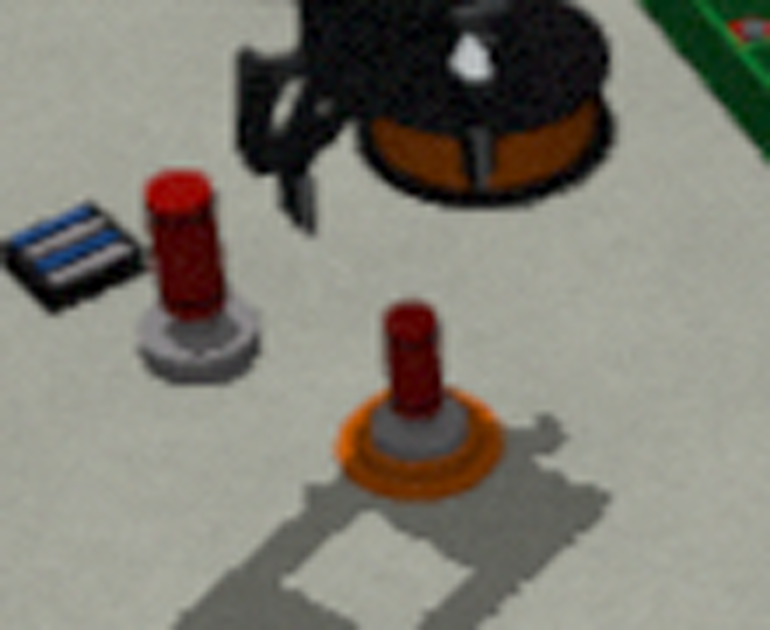

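```bash
python3 - <<'E'
from h import *
s=sense();print(s["eef_pos"],s["tcp_rot"],s["contact_force"],s["clock"])
f=grab_frame("side")
# expected pixel of axis of tool at z=92 and TCP
print(proj(f,[483,235.3,92]),proj(f,[483,235.3,149]),proj(f,s["eef_pos"]))
E
```

```text
[480.15318255 240.0646836  151.61883268] [-3.14127570e+00  1.01704985e-05  1.57446135e+00] [-0.47516257  0.30185419  0.27553939] 3.5
[217.59350243 155.02052775] [216.57081037 142.5873489 ] [215.30477871 141.47098432]
```

```bash
python3 -m inch '[{"gripper":0.085,"tx":-0.005,"ty":0.003,"tz":0,"spin":0.2},{"gripper":0.085,"tx":0,"ty":0,"tz":0.02,"spin":0},{"gripper":0.085,"tx":0,"ty":0,"tz":0.02,"spin":0},{"gripper":0.085,"tx":0,"ty":0,"tz":0.02,"spin":0},{"gripper":0.085,"tx":0,"ty":0,"tz":0.02,"spin":0},{"gripper":0.085,"tx":0,"ty":0,"tz":0.015,"spin":0},{"gripper":0.085,"tx":0,"ty":0,"tz":0.006,"spin":0},{"gripper":0.085,"tx":0,"ty":0,"tz":0,"spin":0}]' 40
python3 - <<'E'
from h import *
f=grab_frame("side");save(f,"b2",(110,200,160,270),7)
s=sense();print(s["eef_pos"],s["tcp_rot"],s["contact_force"],s["clock"])
E
```

```text
clock: 4.35
eef_pos: [483.4, 234.5, 50.4]
tcp_rot: [-3.142, 0.0, 1.571]
contact_force: [-0.1, 0.4, 0.1]
opening: 0.997
[483.73340066 234.6878662   50.93856414] [ 3.14086619e+00 -3.05121170e-04  1.57050113e+00] [-0.22422117 -0.05512315  0.49848865] 4.4
```

View pics/b2.png

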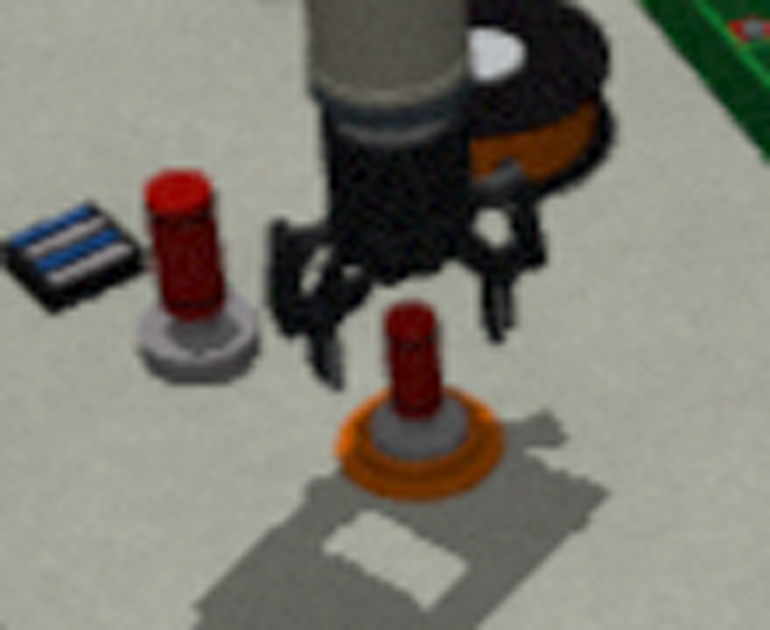

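Fingers straddle the handle (tips at crop (335,385) and (500,335)), with the tool between them. Closing.

```bash
python3 -m inch '[{"gripper":0.06,"tx":0,"ty":0,"tz":0,"spin":0},{"gripper":0.045,"tx":0,"ty":0,"tz":0,"spin":0},{"gripper":0.038,"tx":0,"ty":0,"tz":0,"spin":0},{"gripper":0.032,"tx":0,"ty":0,"tz":0,"spin":0},{"gripper":0.025,"tx":0,"ty":0,"tz":0,"spin":0},{"gripper":0.02,"tx":0,"ty":0,"tz":0,"spin":0},{"gripper":0.015,"tx":0,"ty":0,"tz":0,"spin":0},{"gripper":0.015,"tx":0,"ty":0,"tz":0,"spin":0}]' 80
python3 - <<'E'
from h import *
f=grab_frame("side");save(f,"c2",(110,200,160,270),7)
s=sense();print(s["eef_pos"],s["tcp_rot"],s["contact_force"],s["opening"],s["clock"])
E
```

```text
clock: 5.2
eef_pos: [483.2, 234.7, 50.8]
tcp_rot: [3.141, -0.0, 1.571]
contact_force: [-1.8, 0.4, 6.9]
opening: 0.337
[483.2459412  234.68059718  50.82518332] [ 3.14137792e+00 -1.62803178e-04  1.57065186e+00] [-1.78066672 -0.2144327   6.6938188 ] 0.3318902818659536 5.25
```

View pics/c2.png

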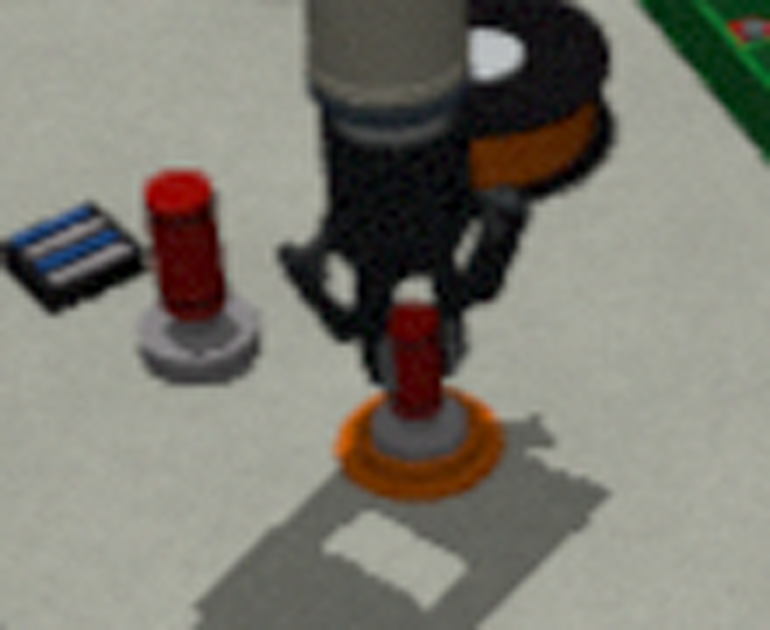

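```bash
python3 -m inch '[{"gripper":0.015,"tx":0,"ty":0,"tz":-0.005,"spin":0},{"gripper":0.015,"tx":0,"ty":0,"tz":-0.01,"spin":0},{"gripper":0.015,"tx":0,"ty":0,"tz":-0.02,"spin":0},{"gripper":0.015,"tx":0,"ty":0,"tz":-0.02,"spin":0},{"gripper":0.015,"tx":0,"ty":0,"tz":-0.02,"spin":0},{"gripper":0.015,"tx":0,"ty":0,"tz":-0.02,"spin":0},{"gripper":0.015,"tx":0,"ty":0,"tz":0,"spin":0},{"gripper":0.015,"tx":0,"ty":0,"tz":0,"spin":0}]'
python3 - <<'E'
from h import *
f=grab_frame("side");save(f,"d2",(90,200,160,270),6)
s=sense();print(s["eef_pos"],s["tcp_rot"],s["contact_force"],s["wrist_torque"],s["clock"])
E
```

```text
clock: 6.05
eef_pos: [483.2, 234.6, 145.5]
tcp_rot: [3.141, -0.0, 1.571]
contact_force: [-0.2, 0.1, -4.5]
opening: 0.332
[482.65587846 234.34055196 144.69344209] [-3.14089343e+00  3.58054179e-04  1.57065458e+00] [-1.09612344  0.17724381 -3.30168667] [-0.00829333 -0.02019283  0.07430181] 6.1
```

View pics/d2.png

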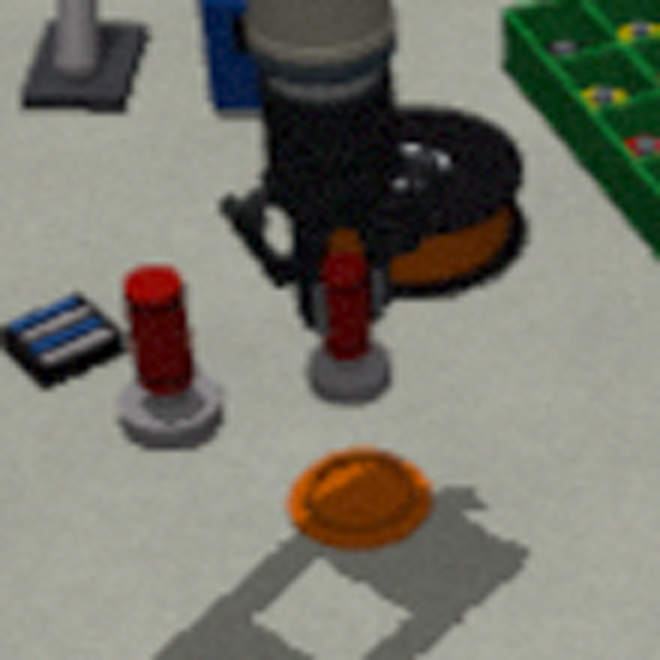

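```bash
python3 -m inch '[{"gripper":0.015,"tx":-0.015,"ty":0,"tz":0,"spin":0},{"gripper":0.015,"tx":-0.025,"ty":0.005,"tz":0,"spin":0},{"gripper":0.015,"tx":-0.035,"ty":0.01,"tz":0,"spin":0},{"gripper":0.015,"tx":-0.035,"ty":0.01,"tz":0,"spin":0},{"gripper":0.015,"tx":-0.035,"ty":0.01,"tz":0,"spin":0},{"gripper":0.015,"tx":-0.035,"ty":0.01,"tz":0,"spin":0},{"gripper":0.015,"tx":-0.035,"ty":0.01,"tz":0,"spin":0},{"gripper":0.015,"tx":-0.035,"ty":0.01,"tz":0,"spin":0}]'
python3 -m inch '[{"gripper":0.015,"tx":-0.035,"ty":0.01,"tz":0,"spin":0},{"gripper":0.015,"tx":-0.035,"ty":0.01,"tz":0,"spin":0},{"gripper":0.015,"tx":-0.035,"ty":0.005,"tz":0,"spin":0},{"gripper":0.015,"tx":-0.025,"ty":0.004,"tz":0,"spin":0},{"gripper":0.015,"tx":-0.02,"ty":0,"tz":0,"spin":0},{"gripper":0.015,"tx":-0.01,"ty":0,"tz":0,"spin":0},{"gripper":0.015,"tx":0,"ty":0,"tz":0,"spin":0},{"gripper":0.015,"tx":0,"ty":0,"tz":0,"spin":0}]'
```

```text
clock: 6.9
eef_pos: [547.2, -17.7, 144.1]
tcp_rot: [-3.139, 0.0, 1.57]
contact_force: [1.0, 0.9, -2.0]
opening: 0.331
clock: 7.7
eef_pos: [576.4, -175.0, 144.7]
tcp_rot: [-3.14, -0.001, 1.57]
contact_force: [-0.7, -0.3, -3.3]
opening: 0.335
```

```bash
python3 -m inch '[{"gripper":0.015,"tx":-0.003,"ty":0,"tz":0,"spin":0},{"gripper":0.015,"tx":0,"ty":0,"tz":0.01,"spin":0},{"gripper":0.015,"tx":0,"ty":0,"tz":0.01,"spin":0},{"gripper":0.015,"tx":0,"ty":0,"tz":0.01,"spin":0},{"gripper":0.015,"tx":0,"ty":0,"tz":0.005,"spin":0},{"gripper":0.015,"tx":0,"ty":0,"tz":0,"spin":0},{"gripper":0.015,"tx":0,"ty":0,"tz":0,"spin":0},{"gripper":0.015,"tx":0,"ty":0,"tz":0,"spin":0}]'
python3 - <<'E'
from h import *
f=grab_frame("side");save(f,"e2",(170,280,230,350),6)
f2=grab_frame("top");save(f2,"e1",(140,230,260,370),6)
s=sense();print(s["eef_pos"],s["tcp_rot"],s["contact_force"],s["wrist_torque"],s["clock"])
x,y=s["eef_pos"][:2]
for z in(65,79,151):print(z,proj(f,[x,y,z]),proj(f2,[x,y,z]))
E
```

```text
clock: 8.5
eef_pos: [577.4, -178.5, 110.6]
tcp_rot: [3.141, 0.0, 1.571]
contact_force: [-0.2, 0.2, -2.3]
opening: 0.335
[ 577.41948882 -178.57470624  110.74315329] [3.14080486e+00 2.54409248e-04 1.57057046e+00] [-0.8664855  -0.08944664 -3.00171148] [0.02192514 0.02275462 0.03002806] 8.6
65 [293.3339035  228.90494456] [316.13032969 181.9690532 ]
79 [293.59230991 225.93446564] [316.7605933  181.19378143]
151 [294.98244254 209.95436788] [320.21402774 176.94579671]
```

View pics/e2.png

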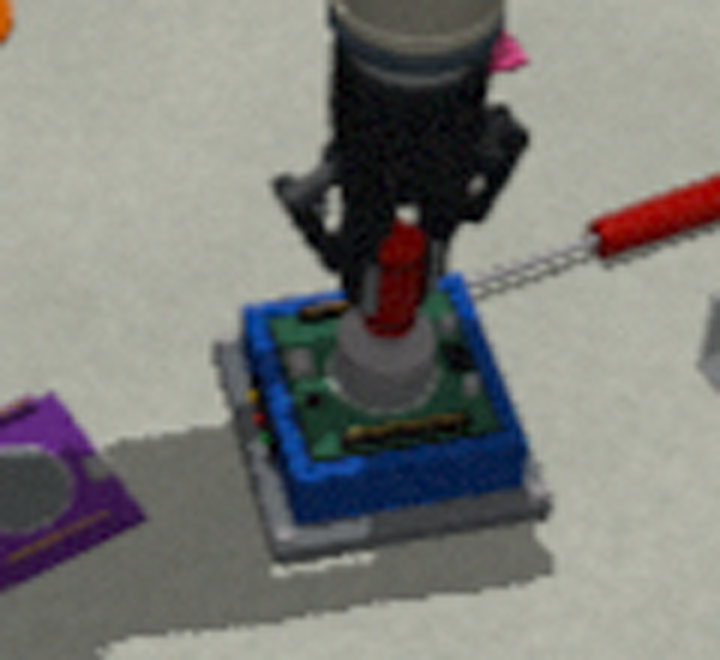

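View pics/e1.png

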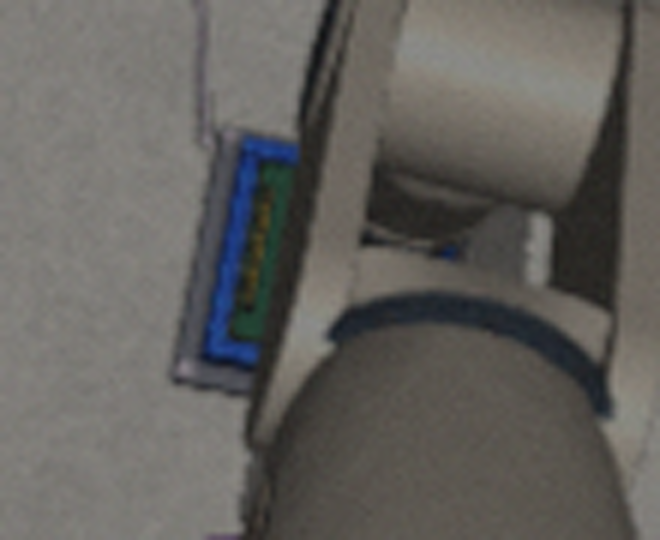

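```bash
python3 - <<'E'
from m import *
f=grab_frame("side");s=sense()
im=f["pixels"].copy();sc=14;u0,v0=280,200
big=cv2.resize(im[v0:v0+42,u0:u0+36],None,fx=sc,fy=sc,interpolation=cv2.INTER_CUBIC)
x,y,_=s["eef_pos"];fz=s["eef_pos"][2]-44.8
def dr(P,col):
    q=np.array([proj(f,p) for p in P]);q=((q-[u0,v0]+.5)*sc).astype(int)
    cv2.polylines(big,[q.astype(np.int32)],True,col,1)
for z,r in((0,26),(14,26),(26,15),(86,15)): dr(ring(x,y,r,fz+z),(0,255,255))
dr(ring(576.7,-178,27.5,51.6),(255,255,0))
cv2.imwrite("pics/e3.png",big[:,:,::-1]);print(s["clock"],fz)
E
```

```text
8.65 65.90676284850299
```

View pics/e3.png

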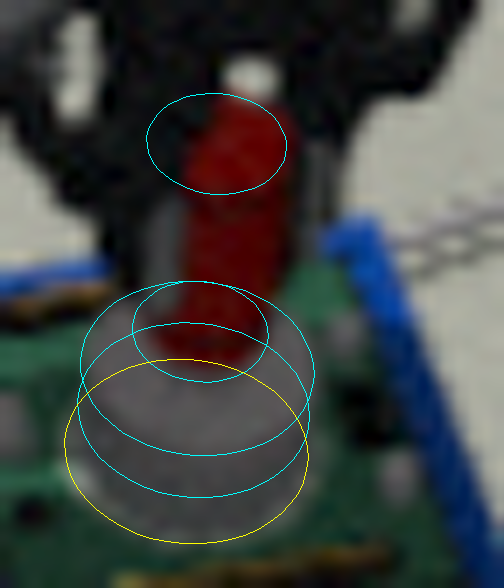

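```bash
python3 - <<'E'
from m import *
f=grab_frame("side")
big=cv2.imread("pics/sz1.png");sc=9;u0,v0=180,140
def dr(big,P,col,sc,u0,v0):
    q=np.array([proj(f,p) for p in P]);q=((q-[u0,v0]+.5)*sc).astype(int)
    cv2.polylines(big,[q.astype(np.int32)],True,col,1)
x,y=483,234.5
for z,r in((0,26),(14,26),(26,15),(86,15)): dr(big,ring(x,y,r,6+z),(255,255,0),sc,u0,v0)
dr(big,ring(x,y,36,16),(0,255,0),sc,u0,v0)
big=cv2.resize(big[60:400,220:500],None,fx=1.6,fy=1.6)
im=cv2.imread("pics/d2.png");
for z,r in((0,26),(14,26),(26,15),(86,15)): dr(im,ring(482.7,234.4,r,144.7-44.8+z),(255,255,0),6,160,90)
im=im[200:460,250:470];im=cv2.resize(im,None,fx=2,fy=2)
h=max(big.shape[0],im.shape[0]);o=np.zeros((h,big.shape[1]+im.shape[1],3),np.uint8);o[:big.shape[0],:big.shape[1]]=big;o[:im.shape[0],big.shape[1]:]=im
cv2.imwrite("pics/f3.png",o);print(o.shape)
E
```

```text
(544, 888, 3)
```

View pics/f3.png

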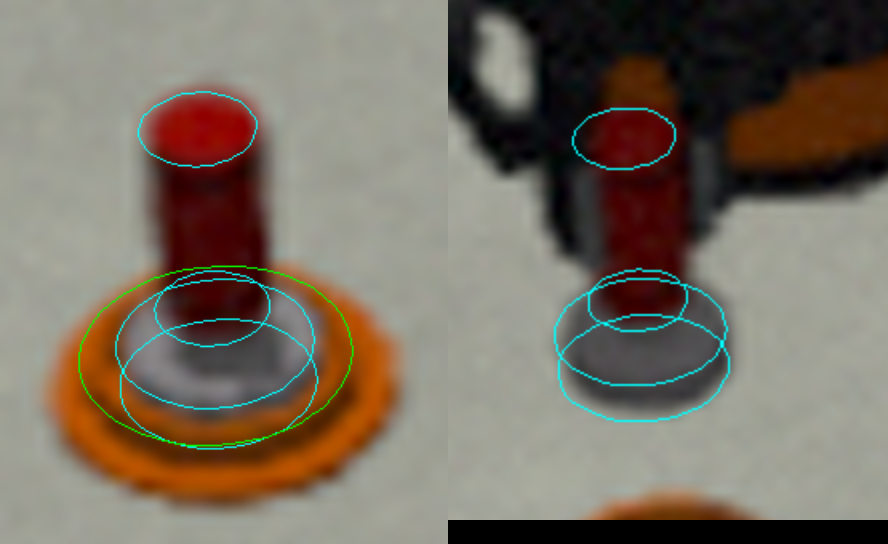

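The side overlay shows the same small bias docked, lifted and here, so the tool is still upright in the grip and centred on the pad to about 1–2 mm. Descending until the foot touches.

```bash
python3 -m inch '[{"gripper":0.015,"tx":0.0005,"ty":0,"tz":0.003,"spin":0},{"gripper":0.015,"tx":0,"ty":0,"tz":0.003,"spin":0},{"gripper":0.015,"tx":0,"ty":0,"tz":0.003,"spin":0},{"gripper":0.015,"tx":0,"ty":0,"tz":0.002,"spin":0},{"gripper":0.015,"tx":0,"ty":0,"tz":0.001,"spin":0},{"gripper":0.015,"tx":0,"ty":0,"tz":0,"spin":0},{"gripper":0.015,"tx":0,"ty":0,"tz":0,"spin":0},{"gripper":0.015,"tx":0,"ty":0,"tz":0,"spin":0}]'
python3 - <<'E'
from h import *
f=grab_frame("side");save(f,"g2",(195,250,260,330),9)
s=sense();print(s["eef_pos"],s["tcp_rot"],s["contact_force"],s["wrist_torque"],s["clock"])
E
```

```text
clock: 9.5
eef_pos: [577.2, -178.0, 98.4]
tcp_rot: [3.141, 0.0, 1.571]
contact_force: [-0.3, 0.2, -3.3]
opening: 0.337
[ 577.19079664 -177.95548903   98.39335608] [3.14140164e+00 7.22138028e-05 1.57059927e+00] [-0.35757529  0.44438453 -2.70556702] [-0.02622847 -0.06864801  0.02839664] 9.55
```

View pics/g2.png

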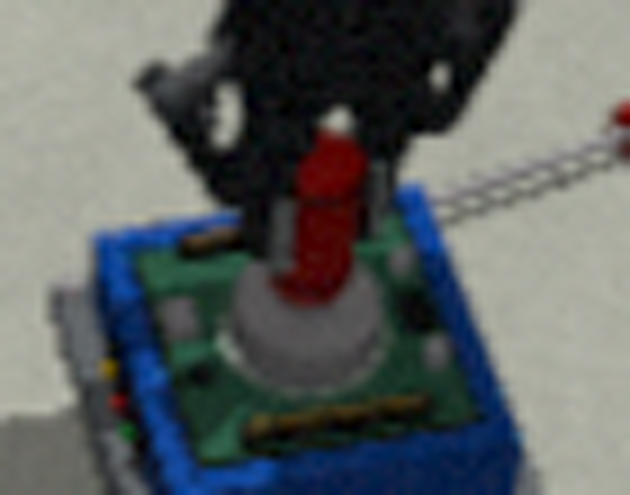

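Foot sits symmetrically on the pad, with white rim showing on both sides at crop x≈225 and 378 and the foot centred at 308 against the pad's 304. Force baseline is about -3 N. Now pressing in small steps.

```bash
python3 -m inch '[{"gripper":0.015,"tx":0,"ty":0,"tz":0.001,"spin":0},{"gripper":0.015,"tx":0,"ty":0,"tz":0.001,"spin":0},{"gripper":0.015,"tx":0,"ty":0,"tz":0.001,"spin":0},{"gripper":0.015,"tx":0,"ty":0,"tz":0.001,"spin":0},{"gripper":0.015,"tx":0,"ty":0,"tz":0,"spin":0},{"gripper":0.015,"tx":0,"ty":0,"tz":0,"spin":0},{"gripper":0.015,"tx":0,"ty":0,"tz":0,"spin":0},{"gripper":0.015,"tx":0,"ty":0,"tz":0,"spin":0}]'
python3 -c "
from rig import sense
s=sense();print(s['eef_pos'],s['contact_force'],s['wrist_torque'])"
```

```text
clock: 10.35
eef_pos: [577.2, -178.0, 94.4]
tcp_rot: [3.141, 0.0, 1.571]
contact_force: [-0.2, -0.8, -1.1]
opening: 0.33
[ 577.17146155 -177.9654374    94.36981014] [-0.1906434  -0.79541472 -1.12515762] [0.02380758 0.00211965 0.03790813]
```

```bash
python3 -m inch '[{"gripper":0.015,"tx":0,"ty":0,"tz":0.0005,"spin":0},{"gripper":0.015,"tx":0,"ty":0,"tz":0.0005,"spin":0},{"gripper":0.015,"tx":0,"ty":0,"tz":0,"spin":0},{"gripper":0.015,"tx":0,"ty":0,"tz":0,"spin":0},{"gripper":0.015,"tx":0,"ty":0,"tz":0,"spin":0},{"gripper":0.015,"tx":0,"ty":0,"tz":0,"spin":0},{"gripper":0.015,"tx":0,"ty":0,"tz":0,"spin":0},{"gripper":0.015,"tx":0,"ty":0,"tz":0,"spin":0}]'
```

```text
clock: 11.15
eef_pos: [577.1, -177.9, 93.3]
tcp_rot: [3.142, 0.0, 1.571]
contact_force: [0.4, -0.5, -1.3]
opening: 0.335
```

```bash
python3 -m inch '[{"gripper":0.015,"tx":0,"ty":0,"tz":0.0005,"spin":0},{"gripper":0.015,"tx":0,"ty":0,"tz":0.0005,"spin":0},{"gripper":0.015,"tx":0,"ty":0,"tz":0,"spin":0},{"gripper":0.015,"tx":0,"ty":0,"tz":0,"spin":0},{"gripper":0.015,"tx":0,"ty":0,"tz":0,"spin":0},{"gripper":0.015,"tx":0,"ty":0,"tz":0,"spin":0},{"gripper":0.015,"tx":0,"ty":0,"tz":0,"spin":0},{"gripper":0.015,"tx":0,"ty":0,"tz":0,"spin":0}]'
```

```text
clock: 11.95
eef_pos: [577.2, -178.0, 92.3]
tcp_rot: [3.141, 0.0, 1.571]
contact_force: [0.5, 1.0, 0.1]
opening: 0.335
```

```bash
python3 -m inch '[{"gripper":0.015,"tx":0,"ty":0,"tz":0.0005,"spin":0},{"gripper":0.015,"tx":0,"ty":0,"tz":0.0005,"spin":0},{"gripper":0.015,"tx":0,"ty":0,"tz":0,"spin":0},{"gripper":0.015,"tx":0,"ty":0,"tz":0,"spin":0},{"gripper":0.015,"tx":0,"ty":0,"tz":0,"spin":0},{"gripper":0.015,"tx":0,"ty":0,"tz":0,"spin":0},{"gripper":0.015,"tx":0,"ty":0,"tz":0,"spin":0},{"gripper":0.015,"tx":0,"ty":0,"tz":0,"spin":0}]'
```

```text
clock: 12.75
eef_pos: [577.1, -178.0, 91.3]
tcp_rot: [3.141, 0.0, 1.571]
contact_force: [0.6, 0.2, 0.4]
opening: 0.331
```

```bash
python3 -m inch '[{"gripper":0.015,"tx":0,"ty":0,"tz":0.0005,"spin":0},{"gripper":0.015,"tx":0,"ty":0,"tz":0.0005,"spin":0},{"gripper":0.015,"tx":0,"ty":0,"tz":0,"spin":0},{"gripper":0.015,"tx":0,"ty":0,"tz":0,"spin":0},{"gripper":0.015,"tx":0,"ty":0,"tz":0,"spin":0},{"gripper":0.015,"tx":0,"ty":0,"tz":0,"spin":0},{"gripper":0.015,"tx":0,"ty":0,"tz":0,"spin":0},{"gripper":0.015,"tx":0,"ty":0,"tz":0,"spin":0}]'
```

```text
clock: 13.55
eef_pos: [577.1, -178.0, 90.7]
tcp_rot: [3.141, 0.0, 1.571]
contact_force: [-1.6, 0.4, 6.5]
opening: 0.332
```

The stop is met about 5 mm down, at a push of roughly 9.5 N. Smaller steps now.

```bash
python3 -m inch '[{"gripper":0.015,"tx":0,"ty":0,"tz":0.0003,"spin":0},{"gripper":0.015,"tx":0,"ty":0,"tz":0,"spin":0},{"gripper":0.015,"tx":0,"ty":0,"tz":0,"spin":0},{"gripper":0.015,"tx":0,"ty":0,"tz":0,"spin":0},{"gripper":0.015,"tx":0,"ty":0,"tz":0,"spin":0},{"gripper":0.015,"tx":0,"ty":0,"tz":0,"spin":0},{"gripper":0.015,"tx":0,"ty":0,"tz":0,"spin":0},{"gripper":0.015,"tx":0,"ty":0,"tz":0,"spin":0}]'
python3 - <<'E'
from h import *
for i in range(2):
    f=grab_frame("side");s=sense();print(s["eef_pos"],s["contact_force"])
E
```

```text
clock: 14.35
eef_pos: [577.1, -178.0, 90.7]
tcp_rot: [3.141, 0.0, 1.571]
contact_force: [-2.8, 1.1, 7.9]
opening: 0.332
[ 577.16676721 -178.01312816   90.75570252] [-4.0714772   0.34347858  8.80536742]
[ 577.15356961 -177.98392743   90.73988561] [-2.67680841  0.91414132  8.39995309]
```

```bash
python3 -m inch '[{"gripper":0.015,"tx":0,"ty":0,"tz":0.0003,"spin":0},{"gripper":0.015,"tx":0,"ty":0,"tz":0.0003,"spin":0},{"gripper":0.015,"tx":0,"ty":0,"tz":0,"spin":0},{"gripper":0.015,"tx":0,"ty":0,"tz":0,"spin":0},{"gripper":0.015,"tx":0,"ty":0,"tz":0,"spin":0},{"gripper":0.015,"tx":0,"ty":0,"tz":0,"spin":0},{"gripper":0.015,"tx":0,"ty":0,"tz":0,"spin":0},{"gripper":0.015,"tx":0,"ty":0,"tz":0,"spin":0}]'
python3 - <<'E'
from h import *
for i in range(3):
    f=grab_frame("side");s=sense();print(s["eef_pos"],s["contact_force"],s["wrist_torque"])
save(f,"h2",(195,250,260,330),9)
E
```

```text
clock: 15.25
eef_pos: [577.2, -178.0, 90.7]
tcp_rot: [3.141, 0.0, 1.571]
contact_force: [-5.2, 1.3, 14.2]
opening: 0.333
[ 577.18898275 -177.99235787   90.74819364] [-4.51509138  1.37931888 12.89025074] [0.20173174 0.68815535 0.00848058]
[ 577.16087213 -178.00267255   90.69375623] [-3.98260766  1.37605426 13.76843074] [0.22018683 0.68758576 0.00641644]
[ 577.18133255 -177.99587768   90.7045919 ] [-4.23341757  0.77147002 13.6626885 ] [0.20081356 0.68733305 0.00487833]
```

View pics/h2.png

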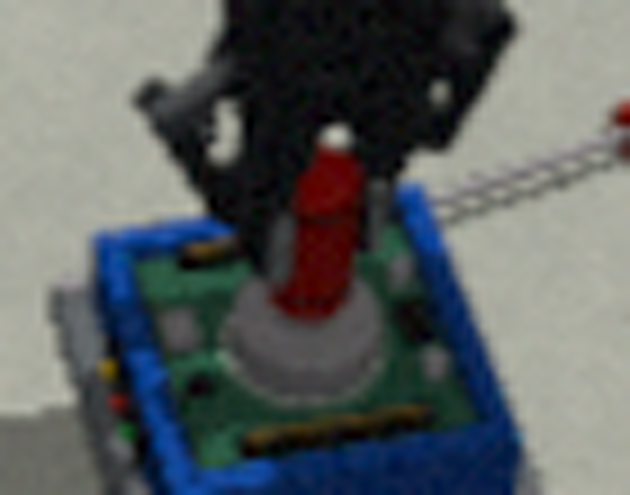

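```bash
python3 -m inch '[{"gripper":0.015,"tx":0,"ty":0,"tz":0.0001,"spin":0},{"gripper":0.015,"tx":0,"ty":0,"tz":0,"spin":0},{"gripper":0.015,"tx":0,"ty":0,"tz":0,"spin":0},{"gripper":0.015,"tx":0,"ty":0,"tz":0,"spin":0},{"gripper":0.015,"tx":0,"ty":0,"tz":0,"spin":0},{"gripper":0.015,"tx":0,"ty":0,"tz":0,"spin":0},{"gripper":0.015,"tx":0,"ty":0,"tz":0,"spin":0},{"gripper":0.015,"tx":0,"ty":0,"tz":0,"spin":0}]'
python3 -m inch '[{"gripper":0.015,"tx":0,"ty":0,"tz":0,"spin":0},{"gripper":0.015,"tx":0,"ty":0,"tz":0,"spin":0},{"gripper":0.015,"tx":0,"ty":0,"tz":0,"spin":0},{"gripper":0.015,"tx":0,"ty":0,"tz":0,"spin":0},{"gripper":0.015,"tx":0,"ty":0,"tz":0,"spin":0},{"gripper":0.015,"tx":0,"ty":0,"tz":0,"spin":0},{"gripper":0.015,"tx":0,"ty":0,"tz":0,"spin":0},{"gripper":0.015,"tx":0,"ty":0,"tz":0,"spin":0}]'
python3 - <<'E'
from h import *
for i in range(3):
    f=grab_frame("side");s=sense();print(s["eef_pos"],s["tcp_rot"],s["contact_force"],s["wrist_torque"])
save(f,"i2",(200,260,250,340),8)
E
```

```text
clock: 16.2
eef_pos: [577.2, -178.0, 90.7]
tcp_rot: [3.141, 0.0, 1.571]
contact_force: [-4.2, 1.5, 14.2]
opening: 0.328
clock: 17.0
eef_pos: [577.2, -178.0, 90.7]
tcp_rot: [3.141, 0.0, 1.571]
contact_force: [-4.9, 0.5, 15.2]
opening: 0.329
[ 577.19677282 -178.01086757   90.67627697] [3.14124951e+00 1.35814901e-04 1.57058514e+00] [-4.32069509  1.32636514 15.06750413] [0.25833151 0.70951764 0.0276428 ]
[ 577.20349338 -178.0273096    90.69460878] [3.14119606e+00 1.70993875e-04 1.57056372e+00] [-3.99222942  0.8705847  16.07236876] [ 0.22443277  0.69772268 -0.02354634]
[ 577.18165958 -178.01260729   90.68723105] [3.14122538e+00 1.73006375e-04 1.57062561e+00] [-4.35326167  1.20968664 14.87132995] [ 0.26329338  0.66576486 -0.05960674]
```

View pics/i2.png

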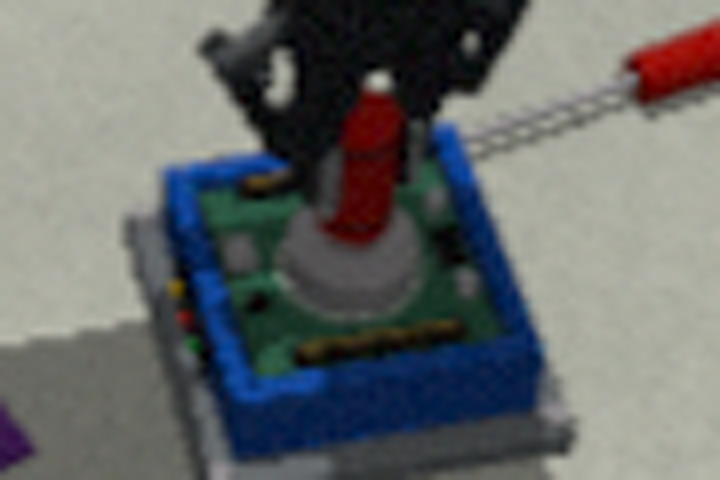

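Push is about 18 N and TCP height is constant, so it is bottomed out. I'll check level by tracking board features against the unpressed picture.

```bash
python3 - <<'E'
from m import *
f=grab_frame("side")
a=cv2.imread("pics/sz2.png");b=cv2.imread("pics/i2.png")
a=cv2.copyMakeBorder(a,40,0,0,0,cv2.BORDER_REPLICATE)  # a now starts at row 200
a=a[:480];b=b[:480]
d={"nearconL":(300,330,60,50),"nearconR":(440,312,60,50),"whtR1":(440,190,36,40),"blkR":(450,235,36,36),"whtR2":(468,270,36,36),"whtL":(240,240,50,44),"blkL":(257,292,40,36),"farL":(255,175,40,30),"rimN":(380,385,150,60),"rimL":(200,290,50,120)}
for n,(x,y,w,h) in d.items():
    T=a[y-h//2:y+h//2,x-w//2:x+w//2];m=26
    S=b[max(0,y-h//2-m):y+h//2+m,x-w//2-m:x+w//2+m]
    R=cv2.matchTemplate(S,T,cv2.TM_CCOEFF_NORMED);_,v,_,p=cv2.minMaxLoc(R)
    u=(x+.5)/8-.5+250;vv=(y+.5)/8-.5+200
    P=ray(f,u,vv,51.6)
    # implied dz from dv
    g=(proj(f,P+[0,0,-1])-proj(f,P))
    du,dv=(p[0]-m)/8,(p[1]-min(m,y-h//2))/8
    print(n,P[:2].round(0)-[577,-178],"du %.2f dv %.2f drop %.1f conf %.2f"%(du,dv,dv/g[1],v))
E
```

```text
nearconL [-34. -26.] du 0.38 dv 1.25 drop 6.0 conf 0.82
nearconR [ 20. -40.] du 0.00 dv 1.00 drop 4.8 conf 0.90
whtR1 [51. 15.] du -0.25 dv 1.12 drop 5.4 conf 0.86
blkR [43. -7.] du -0.25 dv 0.75 drop 3.6 conf 0.75
whtR2 [ 40. -26.] du -0.12 dv 1.50 drop 7.2 conf 0.90
whtL [-34.  25.] du 0.00 dv 1.50 drop 7.2 conf 0.94
blkL [-41.  -1.] du 0.38 dv 1.25 drop 6.0 conf 0.90
farL [-13.  54.] du 0.12 dv 1.12 drop 5.4 conf 0.92
rimN [-19. -62.] du 1.25 dv 0.00 drop 0.0 conf 0.74
rimL [-60.   9.] du -0.12 dv 0.12 drop 0.6 conf 0.90
```

```bash
python3 - <<'E'
from h import *
A=np.mean([grab_frame("side")["pixels"].astype(float) for _ in range(6)],0);np.save("down.npy",A)
s=sense();print(s["eef_pos"],s["contact_force"],s["clock"])
E
python3 -m inch '[{"gripper":0.015,"tx":0,"ty":0,"tz":-0.001,"spin":0},{"gripper":0.015,"tx":0,"ty":0,"tz":-0.001,"spin":0},{"gripper":0.015,"tx":0,"ty":0,"tz":-0.002,"spin":0},{"gripper":0.015,"tx":0,"ty":0,"tz":-0.002,"spin":0},{"gripper":0.015,"tx":0,"ty":0,"tz":-0.002,"spin":0},{"gripper":0.015,"tx":0,"ty":0,"tz":-0.002,"spin":0},{"gripper":0.015,"tx":0,"ty":0,"tz":-0.002,"spin":0},{"gripper":0.015,"tx":0,"ty":0,"tz":0,"spin":0}]'
python3 - <<'E'
from h import *
A=np.mean([grab_frame("side")["pixels"].astype(float) for _ in range(6)],0);np.save("up.npy",A)
s=sense();print(s["eef_pos"],s["contact_force"],s["clock"])
E
cat > tr.py <<'E'
from h import *
f=grab_frame("side")
a=np.load("up.npy").astype(np.float32);b=np.load("down.npy").astype(np.float32)
d={"nearconL":(300,330,60,50),"nearconM":(375,320,60,50),"nearconR":(440,312,60,50),"whtR1":(440,190,36,40),"blkR":(450,235,40,40),"whtR2":(468,270,40,40),"whtL":(240,240,50,44),"blkL":(257,292,44,40),"farL":(255,175,40,30),"rimR":(505,250,50,120),"rimL":(200,290,50,120)}
rows=[]
for n,(x,y,w,h) in d.items():
    u=(x+.5)/8-.5+250;v=(y+.5)/8-.5+200;W,H=int(w/8)+2,int(h/8)+2
    T=cv2.cvtColor(cv2.getRectSubPix(a.astype(np.uint8),(W,H),(u,v)),cv2.COLOR_RGB2GRAY)
    g0=cv2.cvtColor(b,cv2.COLOR_RGB2GRAY);
    ag=cv2.cvtColor(a,cv2.COLOR_RGB2GRAY);T=cv2.getRectSubPix(ag,(W,H),(u,v))
    try:
        M=np.float32([[1,0,u-(W-1)/2],[0,1,v-(H-1)/2+1]])
        cc,M=cv2.findTransformECC(T,g0,M,cv2.MOTION_TRANSLATION,(3,200,1e-5),None,1)
    except cv2.error as e: print(n,"fail");continue
    du,dv=M[0,2]-(u-(W-1)/2),M[1,2]-(v-(H-1)/2)
    P=ray(f,u,v,51.6);g=proj(f,P+[0,0,-1])-proj(f,P);dz=dv/g[1]
    print(n,(P[:2]-[577,-178]).round(0),"du %.2f dv %.2f drop %.1f cc %.2f"%(du,dv,dz,cc))
    if cc>.9 and "rim" not in n: rows.append([*(P[:2]-[577,-178]),1,dz])
R=np.array(rows);c,res,_,_=np.linalg.lstsq(R[:,:3],R[:,3],rcond=None);print("tilt x,y, drop",c,"resid",(R[:,:3]@c-R[:,3]).round(1))
E
python3 tr.py
```

```text
[ 577.17078787 -177.98930398   90.66746054] [-4.31940081  1.11201548 15.63044199] 17.5
clock: 18.3
eef_pos: [577.0, -177.9, 101.4]
tcp_rot: [-3.141, -0.0, 1.571]
contact_force: [0.9, 1.1, -3.0]
opening: 0.328
[ 576.9994311  -177.9244642   101.18105643] [ 0.33634026 -0.5659223  -2.48451412] 18.6
nearconL [-34. -26.] du -0.23 dv 1.09 drop 5.3 cc 0.96
nearconM [ -5. -33.] du 0.35 dv 1.02 drop 4.9 cc 0.98
nearconR [ 20. -40.] du 0.05 dv 1.07 drop 5.2 cc 0.95
whtR1 [51. 15.] du -0.08 dv 1.15 drop 5.5 cc 0.96
blkR [43. -7.] du -0.09 dv 1.19 drop 5.7 cc 0.97
whtR2 [ 40. -26.] du -0.17 dv 1.20 drop 5.8 cc 0.99
whtL [-34.  25.] du -0.05 dv 1.11 drop 5.3 cc 0.98
blkL [-41.  -1.] du -0.06 dv 1.26 drop 6.1 cc 0.98
farL [-13.  54.] du 0.13 dv 0.99 drop 4.8 cc 0.90
rimR [ 59. -23.] du 0.14 dv 0.43 drop 2.1 cc 1.00
rimL [-60.   9.] du -0.07 dv 0.01 drop 0.0 cc 0.96
tilt x,y, drop [ 1.73098848e-03 -1.83983297e-03  5.38306132e+00] resid [ 0.1  0.5  0.3 -0.1 -0.3 -0.3 -0.1 -0.8  0.5]
```

Pressed level: the drop was about 5.4 mm with a tilt of about 0.002 rad, held at 16–18 N for more than 2 s. The board came free at the -3 N baseline. Lifting and going back to the dock.

```bash
python3 -m inch '[{"gripper":0.015,"tx":0,"ty":0,"tz":-0.01,"spin":0},{"gripper":0.015,"tx":0,"ty":0,"tz":-0.02,"spin":0},{"gripper":0.015,"tx":0,"ty":0,"tz":-0.015,"spin":0},{"gripper":0.015,"tx":0.015,"ty":0,"tz":0,"spin":0},{"gripper":0.015,"tx":0.025,"ty":-0.005,"tz":0,"spin":0},{"gripper":0.015,"tx":0.035,"ty":-0.009,"tz":0,"spin":0},{"gripper":0.015,"tx":0.035,"ty":-0.01,"tz":0,"spin":0},{"gripper":0.015,"tx":0.035,"ty":-0.01,"tz":0,"spin":0}]'
python3 -m inch '[{"gripper":0.015,"tx":0.035,"ty":-0.01,"tz":0,"spin":0},{"gripper":0.015,"tx":0.035,"ty":-0.01,"tz":0,"spin":0},{"gripper":0.015,"tx":0.035,"ty":-0.01,"tz":0,"spin":0},{"gripper":0.015,"tx":0.035,"ty":-0.01,"tz":0,"spin":0},{"gripper":0.015,"tx":0.035,"ty":-0.01,"tz":0,"spin":0},{"gripper":0.015,"tx":0.035,"ty":-0.01,"tz":0,"spin":0},{"gripper":0.015,"tx":0.025,"ty":0,"tz":0,"spin":0},{"gripper":0.015,"tx":0.01,"ty":0,"tz":0,"spin":0}]'
```

```text
clock: 19.45
eef_pos: [542.2, -31.0, 146.1]
tcp_rot: [-3.141, -0.0, 1.57]
contact_force: [0.6, 0.1, -2.3]
opening: 0.331
clock: 20.25
eef_pos: [482.4, 214.7, 146.3]
tcp_rot: [3.141, -0.001, 1.573]
contact_force: [0.6, 0.1, -2.1]
opening: 0.332
```

```bash
python3 -m inch '[{"gripper":0.015,"tx":0.012,"ty":0,"tz":0,"spin":0},{"gripper":0.015,"tx":0.007,"ty":0,"tz":0,"spin":0},{"gripper":0.015,"tx":0,"ty":0,"tz":0,"spin":0},{"gripper":0.015,"tx":0,"ty":0,"tz":0,"spin":0},{"gripper":0.015,"tx":0,"ty":0,"tz":0,"spin":0},{"gripper":0.015,"tx":0,"ty":0,"tz":0,"spin":0},{"gripper":0.015,"tx":0,"ty":0,"tz":0,"spin":0},{"gripper":0.015,"tx":0,"ty":0,"tz":0,"spin":0}]'
python3 - <<'E'
from m import *
f=grab_frame("side")
A=np.mean([grab_frame("side")["pixels"].astype(float) for _ in range(5)],0)
s=sense();print(s["eef_pos"],s["tcp_rot"],s["contact_force"],s["clock"])
np.save("dk.npy",A);f["pixels"]=A.astype(np.uint8)
save(f,"k2",(110,190,180,260),9)
m=blobs(f,"orange",(220,173),19).astype(np.uint8)
c,_=cv2.findContours(m,0,cv2.CHAIN_APPROX_NONE);c=max(c,key=cv2.contourArea);e=cv2.fitEllipse(c);print("side ellipse",e)
for z in(0,3,6): print(z,ray(f,*e[0],z))
for z in(0,3,6):
    P=np.array([ray(f,*q[0],z)[:2] for q in c],np.float32);(cc,r)=cv2.minEnclosingCircle(P);
    M=np.c_[2*P,np.ones(len(P))];k=np.linalg.lstsq(M,(P**2).sum(1),rcond=None)[0];print(z,cc,r,"lsq",k[:2],np.sqrt(k[2]+k[0]**2+k[1]**2))
# original top image
im=cv2.imread("pics/top0.png");im=cv2.resize(im,(512,384),interpolation=cv2.INTER_AREA)
t=grab_frame("top");t["pixels"]=im[:,:,::-1].copy()
m=blobs(t,"orange",(191,216),19).astype(np.uint8)
c,_=cv2.findContours(m,0,cv2.CHAIN_APPROX_NONE);c=max(c,key=cv2.contourArea)
for z in(0,3,6):
    P=np.array([ray(t,*q[0],z)[:2] for q in c],np.float32)
    M=np.c_[2*P,np.ones(len(P))];k=np.linalg.lstsq(M,(P**2).sum(1),rcond=None)[0];print("top",z,k[:2],np.sqrt(k[2]+k[0]**2+k[1]**2))
m=blobs(t,"red",(188,214),12);q,_=cen(m);print("top handle",ray(t,*q,92))
E
```

```text
clock: 21.05
eef_pos: [483.2, 230.8, 146.3]
tcp_rot: [-3.142, 0.0, 1.57]
contact_force: [0.5, 0.1, -2.8]
opening: 0.328
[483.19009653 231.08903694 146.27721442] [3.14157024e+00 1.86636274e-05 1.57063598e+00] [-0.03369122 -0.80483921 -2.35282047] 21.35
side ellipse ((219.5415496826172, 172.81222534179688), (15.192506790161133, 22.839445114135742), 87.73426055908203)
0 [486.51935287 240.17030484   0.        ]
3 [485.44925945 236.88946121   3.        ]
6 [484.37916603 233.60861758   6.        ]
0 (488.1282653808594, 241.00054931640625) 47.0883674621582 lsq [486.90373894 240.97064852] 43.9072568422658
3 (487.0536804199219, 237.71737670898438) 46.95720291137695 lsq [485.8325632  237.68757992] 43.784984346041355
6 (485.97906494140625, 234.43421936035156) 46.826053619384766 lsq [484.76141338 234.40452613] 43.66270369055557
top 0 [482.18078158 237.79919267] 43.176721939226056
top 3 [481.87316363 237.36592217] 43.0860953880511
top 6 [481.56552296 236.93266647] 42.99543557453941
top handle [481.02592677 235.34598229  92.        ]
```

View pics/k2.png

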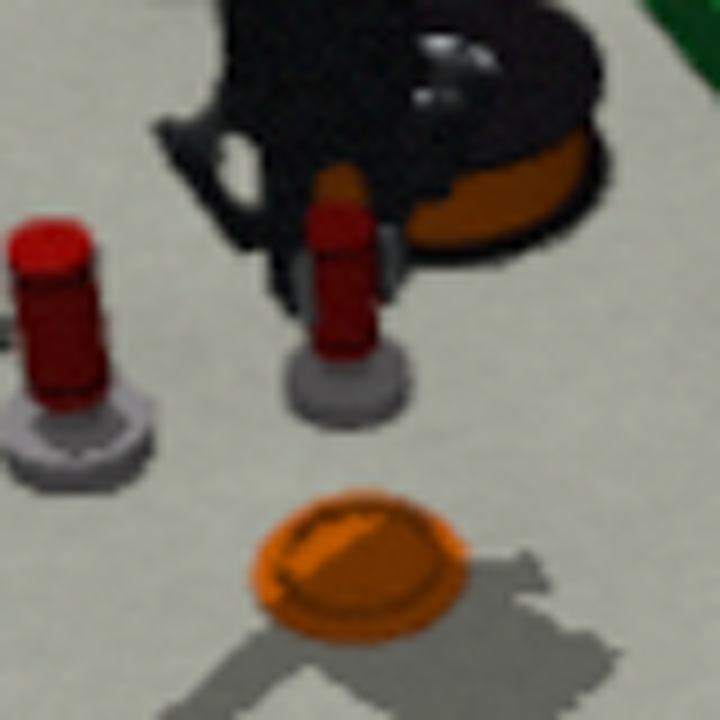

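```bash
python3 -m inch '[{"gripper":0.015,"tx":0.005,"ty":0,"tz":0.005,"spin":0},{"gripper":0.015,"tx":0,"ty":0,"tz":0.015,"spin":0},{"gripper":0.015,"tx":0,"ty":0,"tz":0.02,"spin":0},{"gripper":0.015,"tx":0,"ty":0,"tz":0.02,"spin":0},{"gripper":0.015,"tx":0,"ty":0,"tz":0.015,"spin":0},{"gripper":0.015,"tx":0,"ty":0,"tz":0.006,"spin":0},{"gripper":0.015,"tx":0,"ty":0,"tz":0.001,"spin":0},{"gripper":0.015,"tx":0,"ty":0,"tz":0,"spin":0}]'
python3 - <<'E'
from h import *
f=grab_frame("side");save(f,"l2",(130,190,180,260),9)
s=sense();print(s["eef_pos"],s["tcp_rot"],s["contact_force"],s["clock"])
E
```

```text
clock: 22.2
eef_pos: [483.4, 236.3, 64.6]
tcp_rot: [3.141, -0.0, 1.571]
contact_force: [-0.1, -0.4, -3.7]
opening: 0.333
[483.67624256 236.40801278  64.8797957 ] [ 3.14065895e+00 -4.69260088e-04  1.57068725e+00] [ 0.11199009 -0.14789916 -3.01085268] 22.25
```

View pics/l2.png

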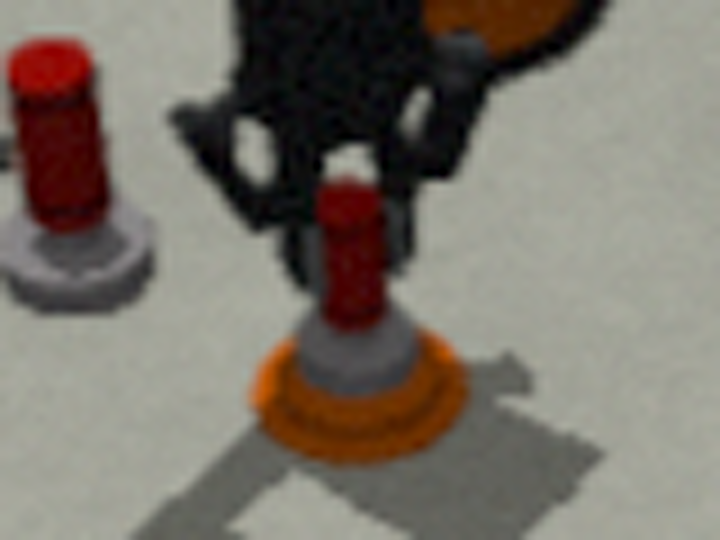

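Foot centred over the cup laterally (crop x 358 against 360). Lowering slowly into it.

```bash
python3 -m inch '[{"gripper":0.015,"tx":0,"ty":0,"tz":0.002,"spin":0},{"gripper":0.015,"tx":0,"ty":0,"tz":0.002,"spin":0},{"gripper":0.015,"tx":0,"ty":0,"tz":0.002,"spin":0},{"gripper":0.015,"tx":0,"ty":0,"tz":0.002,"spin":0},{"gripper":0.015,"tx":0,"ty":0,"tz":0.002,"spin":0},{"gripper":0.015,"tx":0,"ty":0,"tz":0.001,"spin":0},{"gripper":0.015,"tx":0,"ty":0,"tz":0,"spin":0},{"gripper":0.015,"tx":0,"ty":0,"tz":0,"spin":0}]'
python3 -c "
from rig import sense
s=sense();print(s['eef_pos'],s['contact_force'],s['wrist_torque'])"
```

```text
clock: 23.05
eef_pos: [483.2, 236.1, 53.2]
tcp_rot: [-3.141, 0.0, 1.571]
contact_force: [0.2, 0.1, -2.1]
opening: 0.331
[483.162445   236.08472098  53.24684168] [ 0.18459141  0.05587436 -2.14187819] [-0.02904559 -0.06839645 -0.00372051]
```

```bash
python3 -m inch '[{"gripper":0.015,"tx":0,"ty":0,"tz":0.0005,"spin":0},{"gripper":0.015,"tx":0,"ty":0,"tz":0.0005,"spin":0},{"gripper":0.015,"tx":0,"ty":0,"tz":0.0005,"spin":0},{"gripper":0.015,"tx":0,"ty":0,"tz":0.0005,"spin":0},{"gripper":0.015,"tx":0,"ty":0,"tz":0,"spin":0},{"gripper":0.015,"tx":0,"ty":0,"tz":0,"spin":0},{"gripper":0.015,"tx":0,"ty":0,"tz":0,"spin":0},{"gripper":0.015,"tx":0,"ty":0,"tz":0,"spin":0}]'
```

```text
clock: 23.85
eef_pos: [483.2, 236.1, 51.3]
tcp_rot: [3.142, -0.0, 1.571]
contact_force: [0.5, 0.2, -3.1]
opening: 0.331
```

```bash
python3 -m inch '[{"gripper":0.015,"tx":0,"ty":0,"tz":0.0004,"spin":0},{"gripper":0.015,"tx":0,"ty":0,"tz":0.0004,"spin":0},{"gripper":0.015,"tx":0,"ty":0,"tz":0,"spin":0},{"gripper":0.015,"tx":0,"ty":0,"tz":0,"spin":0},{"gripper":0.015,"tx":0,"ty":0,"tz":0,"spin":0},{"gripper":0.015,"tx":0,"ty":0,"tz":0,"spin":0},{"gripper":0.015,"tx":0,"ty":0,"tz":0,"spin":0},{"gripper":0.015,"tx":0,"ty":0,"tz":0,"spin":0}]'
```

```text
clock: 24.65
eef_pos: [483.2, 236.1, 50.8]
tcp_rot: [3.141, -0.0, 1.571]
contact_force: [-2.1, 0.1, 6.4]
opening: 0.331
```

Floor contact at TCP z 50.8, the same height as at the pick-up. Opening gently and looking.

```bash
python3 -m inch '[{"gripper":0.03,"tx":0,"ty":0,"tz":0,"spin":0},{"gripper":0.034,"tx":0,"ty":0,"tz":0,"spin":0},{"gripper":0.038,"tx":0,"ty":0,"tz":0,"spin":0},{"gripper":0.045,"tx":0,"ty":0,"tz":0,"spin":0},{"gripper":0.055,"tx":0,"ty":0,"tz":0,"spin":0},{"gripper":0.07,"tx":0,"ty":0,"tz":0,"spin":0},{"gripper":0.085,"tx":0,"ty":0,"tz":0,"spin":0},{"gripper":0.085,"tx":0,"ty":0,"tz":0,"spin":0}]' 30
python3 - <<'E'
from h import *
f=grab_frame("side");save(f,"n2",(130,190,180,260),9)
s=sense();print(s["eef_pos"],s["opening"],s["contact_force"],s["clock"])
E
```

```text
clock: 25.45
eef_pos: [483.2, 236.1, 50.5]
tcp_rot: [3.142, -0.0, 1.571]
contact_force: [0.3, -0.5, 0.3]
opening: 0.993
[483.16962527 236.06202517  50.47075157] 0.9946778588592817 [0.14345061 0.94972814 1.1364343 ] 25.5
```

View pics/n2.png

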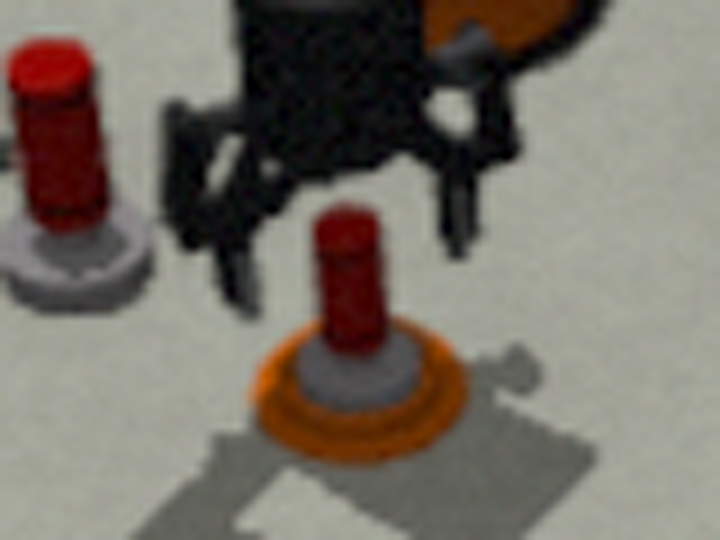

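Tool stands free and upright in the cup, with the handle base at crop (352,350). Retreating straight up, then moving aside for a clear view.

```bash
python3 -m inch '[{"gripper":0.085,"tx":0,"ty":0,"tz":-0.01,"spin":0},{"gripper":0.085,"tx":0,"ty":0,"tz":-0.02,"spin":0},{"gripper":0.085,"tx":0,"ty":0,"tz":-0.025,"spin":0},{"gripper":0.085,"tx":0,"ty":0,"tz":-0.03,"spin":0},{"gripper":0.085,"tx":0,"ty":0,"tz":-0.03,"spin":0},{"gripper":0.085,"tx":0,"ty":0,"tz":-0.03,"spin":0},{"gripper":0.085,"tx":0,"ty":0,"tz":-0.03,"spin":0},{"gripper":0.085,"tx":0,"ty":0,"tz":-0.02,"spin":0}]'
python3 -m inch '[{"gripper":0.085,"tx":0.03,"ty":-0.03,"tz":0,"spin":0},{"gripper":0.085,"tx":0.03,"ty":-0.03,"tz":0,"spin":0},{"gripper":0.085,"tx":0.03,"ty":-0.03,"tz":0,"spin":0},{"gripper":0.085,"tx":0.03,"ty":-0.03,"tz":0,"spin":0},{"gripper":0.085,"tx":0.03,"ty":-0.03,"tz":0,"spin":0},{"gripper":0.085,"tx":0.03,"ty":-0.03,"tz":0,"spin":0},{"gripper":0.085,"tx":0.03,"ty":0,"tz":0,"spin":0},{"gripper":0.085,"tx":0,"ty":0,"tz":0,"spin":0}]'
python3 - <<'E'
from m import *
t=grab_frame("top");save(t,"o1",s=1.5)
f=grab_frame("side");save(f,"o2",s=1.5)
m=blobs(t,"orange",(191,216),19).astype(np.uint8)
c,_=cv2.findContours(m,0,cv2.CHAIN_APPROX_NONE);c=max(c,key=cv2.contourArea)
P=np.array([ray(t,*q[0],4)[:2] for q in c],np.float32)
M=np.c_[2*P,np.ones(len(P))];k=np.linalg.lstsq(M,(P**2).sum(1),rcond=None)[0];print("dock top",k[:2])
q,n=cen(blobs(t,"red",(188,214),12));print("top handle",q,n,ray(t,*q,92))
s=sense();print(s["eef_pos"],s["contact_force"],s["clock"])
E
```

```text
clock: 26.3
eef_pos: [483.7, 236.3, 248.6]
tcp_rot: [3.139, -0.001, 1.571]
contact_force: [0.6, 0.0, -0.6]
opening: 0.993
clock: 27.1
eef_pos: [302.4, 449.3, 246.5]
tcp_rot: [3.141, -0.002, 1.574]
contact_force: [0.8, -0.0, 0.5]
opening: 0.996
dock top [481.76023303 237.30054561]
top handle [187.67647059 214.01470588] 68 [481.00057488 236.12875598  92.        ]
[302.90995324 446.10146879 245.78885797] [ 0.13834921  0.0299238  -0.05551217] 27.2
```

View pics/o1.png

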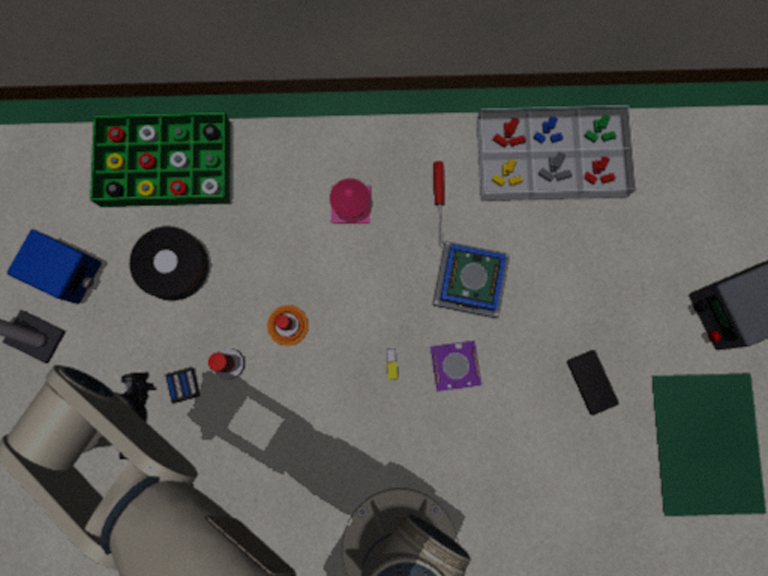

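View pics/o2.png

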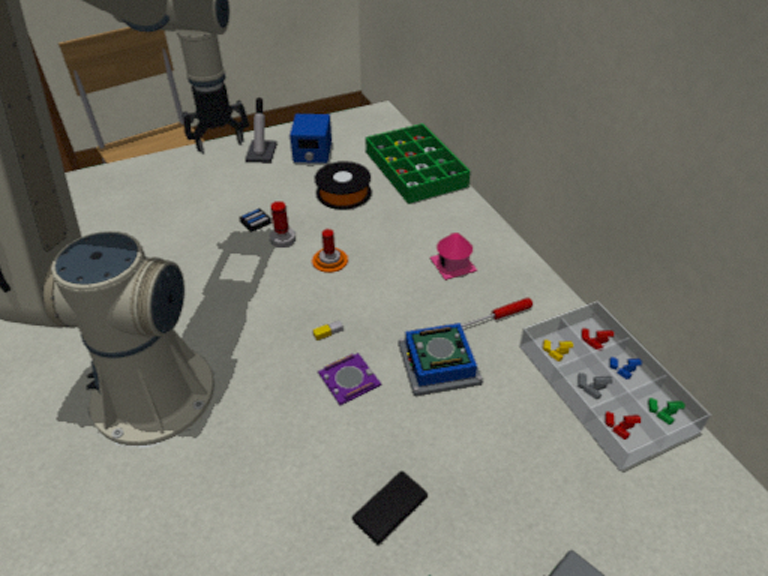

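```bash
python3 - <<'E'
from h import *
f=grab_frame("side");save(f,"p2",(205,270,250,340),8)
a=cv2.imread("pics/sz2.png");b=cv2.imread("pics/p2.png")
for n,(x,y,w,h) in {"near":(375,290,180,50),"R":(455,190,50,100),"L":(247,225,60,90),"far":(325,125,180,40)}.items():
    T=a[y-h//2:y+h//2,x-w//2:x+w//2];S=b[y-h//2-16:y+h//2+16,x-w//2-16:x+w//2+16]
    _,v,_,p=cv2.minMaxLoc(cv2.matchTemplate(S,T,cv2.TM_CCOEFF_NORMED));print(n,(p[0]-16)/8,(p[1]-16)/8,round(v,2))
E
```

```text
near 0.0 0.0 0.99
R 0.0 0.0 0.99
L 0.0 0.0 1.0
far 0.0 0.0 0.99
```

Board is exactly back where it started. Handing in.

```bash
python3 -c "
from rig import sign_off
print(sign_off())"
```

```text
the job is handed in; nothing more can be done
None
```

I pressed the board down onto its stops, put the small red tool back in its orange dock, let go, and handed the job in at about 27 s of the 72 s allowed. `sign_off` reports no verdict, so I don't know how it was judged.

- **Press:** The carrier met its stops about 5.4 mm down. From about 15.2 to 17.5 s the push was roughly 16–19 N; these are the sensor readings plus about 3 N for the tool's weight. Comparing averaged side pictures, pressed and released, gave a tilt of about 0.002 rad.
- **Side force:** A sideways force of about 4 N showed up while the carrier was seated. I left it uncorrected, since the board was level.
- **A check that disagreed:** My first, single-picture tilt estimate gave about 0.014 rad. I trusted the averaged comparison over it.
- **Board afterwards:** Four patches of the board matched the starting picture with zero pixel shift.
- **Tool in the dock:** It touched the dock floor at the same height as when I picked it up, with about 9 N. It stands upright, about 1.4 mm from the middle of the cup in the top view.
- **Everything else:** The other things on the bench look unmoved in the last pictures. The gripper was clear, with force readings near zero.
- **Camera mismatch:** The two cameras' positions differ by 3–4 mm in x. I allowed for this by working from differences within each camera.

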